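# Set out the striker display ledge

## Task

Set out the display: lay the carrom coin centred on the small dark disc of the square tile, the clear striker centred on the dark disc of the round tile, and the red scoop, open side up, on its silhouette (bowl on bowl, handle on handle), and slide the metal tube upright into the bore of the wooden block until it rests on the bottom with its scribed ring level with the block's top. Leave the knobbed steel weight where it stands.

Things in the scene. Friction and masses are not known exactly. Their poses are not given: they have to be found in the camera images.
- coin_center (a point): Lacquered maroon carrom coin, a flat disc 32 mm in diameter and 8 mm thick, lying flat and loose on the table (z = 0). The point is its centre, half-way up; z is the disc's axis.
- striker_center (a point): Clear polycarbonate striker with a printed grey ring on top, a flat disc 41 mm in diameter and 10 mm thick, lying flat and loose on the table. The point is its centre, half-way up; z is the disc's axis.
- tube_mid (a point): Plain aluminium tube standing upright and loose on the table: 34 mm outside diameter, 3 mm wall, 70 mm tall, open at both ends, with a thin black scribed ring 24 mm from each end (either end may go down). The point is on its axis, half-way up (35 mm); z is the tube's axis.
- scoop_grip (a point): Loose red plastic scoop, 140 mm long, lying on its flat bottom: a bowl 60 long x 46 wide x 28 high, open at the top and front, and a straight handle 80 long x 16 wide x 14 high (8 to 22 mm above the underside). The point is in the handle, 25 mm behind the bowl's back wall and 15 mm above the underside. x points along the scoop from the handle to the bowl, z up; the bowl's centre is 55 mm ahead along +x.
- weight_mid (a point): Heavy steel sample weight with a knob on top, 50 mm in diameter and 50 mm tall, standing loose on the table; to be left alone. The point is on its axis, 25 mm up.
- coin_pad: Coin holder: a square brown wooden tile, 60 x 60 x 6 mm, fixed, with a small flat dark disc (36 mm) in the middle of its top. Origin: centre of its underside (table height); the top is 6 mm up.
- striker_pad: Striker holder: a round brown wooden tile, 76 mm in diameter, 6 mm thick, fixed, with a flat dark disc (47 mm) in the middle of its top. Origin: centre of its underside; the top is 6 mm up.
- socket: Tube holder: a fixed square wooden block, 66 x 66 x 30 mm, with an upright round bore in its middle, 42 mm wide, slightly chamfered, 24 mm deep (floor 6 mm above the table). Origin: centre of its underside; z up.
- scoop_board: Scoop holder: a fixed long wooden board, 166 x 64 x 6 mm, with a flat dark silhouette of the scoop on top. Origin: underside of the board, below the centre of the silhouette's bowl; x points from the silhouette's handle to its bowl; the top is 6 mm up. The scoop lies right when its handle point is 55 mm behind this origin (-x), on the centre line, with the x axes parallel.
Not all that is in view belongs to the job. What is shaped like the part that bears tube_mid but blue is not meant. There is more than one size of the part that bears striker_center; the job needs the smaller.

How it is judged:
By the outcome, as a careful person would: the job done as asked, in the order asked, and still so for the second after the job is handed in, with the robot touching nothing.
It also fails if it takes over 102 s, if anything falls off the work surface, if the arm or the gripper's body presses on something with over 40 N, if the wrist force passes 120 N, or if a joint passes its speed limit or range.

## Robot

A 7-joint arm with a two-finger parallel gripper is mounted at the origin on the work surface. World frame = base frame: x ahead of the robot, y to its left, z up, the work surface at z = 0. Lengths are in m, angles in rad, forces in N, time in s.
With the tool pointing down it reaches from about 0.375 to 0.925 m from the base axis. Payload 3.1 kg.
Tool frame: the origin (TCP) lies between the finger pads; the fingertips stand 19 mm ahead of it and the grasp point (between the pads) is the TCP; z points along the fingers, y is the line along which they close (so a half turn about z gives the same grasp; the last joint's range is limited). The gripper opens to 85 mm and grips with 20 to 120 N. Pads are 22 mm wide; open, the fingers measure 114 mm over their backs; the gripper's body (76 mm by 85 mm) begins 54 mm behind the grasp point. The pads swing forward as they close: fully open they stand 13 mm farther back than shut.
Start: joints at [1.059, 0.383, 0.044, 1.598, -0.018, 1.161, -0.05], TCP at [0.261, -0.595, 0.25] pointing down, gripper open.
Joint ranges: [-2.61, 2.61], [-0.41, 2.15], [-1.48, 1.57], [0, 2.5], [-1.57, 4.71], [0.05, 1.97], [-2.85, 2.85]. Speed limits (rad/s): [2.79, 2.79, 3.14, 3.14, 3.14, 3.14, 3.14].

## Interface

Orientations are given as a unit quaternion [x, y, z, w].
In Python, from bench import move_ptp, movel, move_j, move_gripper, pause, inverse_kinematics, read_camera, camera_params, MotionError, sign_off, look_for, tip_of, read_time_s, read_qpos, read_joint_vel, read_effort, read_eef_pos, read_tcp_rot, read_ft_force, read_ft_torque, read_finger_gap, read_grasp_force gives the robot as it stands. Calls block until the motion is done:
- move_ptp(position, orientation): joint-space move of the TCP to a pose.
- movel(position, orientation=None, speed=0.15): straight line of the TCP; orientation=None keeps the orientation; speed is the mean speed in m/s.
- move_j(angles): joint-space move.
- move_gripper(opening, effort=None): finger opening in m; effort is the grip in N (None keeps the last); returns when the fingers have stopped.
- pause(seconds).
- inverse_kinematics(position, orientation): joint angles nearest the present ones, or None.
- read_camera(name): name is "scene" or "top" or "wrist"; returns the picture (420x560x3 uint8, red, green, blue); there is no depth.
- camera_params(name): a dict with "K" (3x3 intrinsics, pixels), "camera_from_world" (4x4, takes a point from world to camera coordinates). Camera axes: x right, y down, z forward; pixel columns grow to the right and rows downward; lengths in m; the calibration is good to about 2 mm. The wrist camera is an equidistant fisheye: a pixel r from the principal point sees the ray r / f radians off the axis. A picture is of the moment at which its call begins: read the wrist's pose just before it. camera_params takes no time and is no camera call; for the wrist camera it gives the pose at the moment of the call.
A pose or a line that the arm cannot do raises MotionError and nothing moves.
- sign_off(): hands the job in; it is judged then, once.
Trained networks look in the newest picture that a camera, given by its name, has taken for a name from the list of things; names that differ only in an ending like _2 or _b are one class to them, and where a whole thing is asked for, a point or a joint stands for the part that bears it (a point fixed in the world has none). Each returns a list of dicts, best first, with "confidence" (0 to 1); they miss things now and then, are a little off and sometimes report something else, mostly with a low value. They report only what shows in the picture. A call takes as long as a camera call. They do not tell look-alikes from the thing itself.
- look_for(camera, name): "at" ([column, row] in pixels, amid what is visible of it).
- tip_of(camera, name): "at" ([column, row] in pixels: a listed point, or the origin of a listed thing).
Readings, each from a call of its own:
- read_time_s(): time.
- read_qpos(): joint angles.
- read_joint_vel(): joint speeds.
- read_effort(): joint torques, N m.
- read_eef_pos(): TCP position.
- read_tcp_rot(): TCP orientation.
- read_ft_force(): force on the tool from outside, world axes, zero at the start.
- read_ft_torque(): the same for the moment, N m.
- read_finger_gap(): finger opening in m.
- read_grasp_force(): force on a finger pad.
Only numpy, scipy, OpenCV 4.12 (cv2) and the standard library are available. Lean on these libraries where they do the work, as an engineer would, in place of code of your own. Each camera call takes 0.05 s, during which the arm holds its last target. There are 200 camera calls.

## Working session

There is one attempt and no reset: what is moved stays moved. The work goes in short steps, each a Python script; the robot and the scene stay as the last script left them, time stands still between calls to the robot, and variables do not carry over. Pictures are saved under pics/ and viewed, at most 14 in all, crops included, and the job is handed in when it is done.

```bash
mkdir -p pics; ls
cat > h.py <<'E'
import numpy as np, cv2
from bench import *
def snap(cam,fn=None):
    im=read_camera(cam)
    if fn: cv2.imwrite('pics/'+fn,cv2.cvtColor(im,cv2.COLOR_RGB2BGR))
    return im
def ray(cam,px,P=None):
    P=P or camera_params(cam); K=np.array(P['K']); T=np.array(P['camera_from_world'])
    v=np.array([(px[0]-K[0,2])/K[0,0],(px[1]-K[1,2])/K[1,1]])
    if cam=='wrist':
        th=np.hypot(*v); d=np.array([*(v/max(th,1e-9)*np.sin(th)),np.cos(th)])
    else: d=np.array([*v,1.])
    R=T[:3,:3]; return -R.T@T[:3,3], R.T@d
def at_z(cam,px,z,P=None):
    o,d=ray(cam,px,P); return o+d*(z-o[2])/d[2]
def proj(cam,p,P=None):
    P=P or camera_params(cam); K=np.array(P['K']); T=np.array(P['camera_from_world'])
    c=T[:3,:3]@np.array(p)+T[:3,3]
    if cam=='wrist':
        r=np.hypot(c[0],c[1]); th=np.arctan2(r,c[2]); v=c[:2]/max(r,1e-9)*th
    else: v=c[:2]/c[2]
    return v*[K[0,0],K[1,1]]+[K[0,2],K[1,2]]
def down(yaw):
    # tool z down; tool y axis along world direction (yaw+90deg) 
    return np.array([np.cos(yaw/2),np.sin(yaw/2),0,0])
Z={'coin_center':.004,'striker_center':.005,'tube_mid':.035,'scoop_grip':.015,'weight_mid':.025,'coin_pad':0,'striker_pad':0,'socket':0,'scoop_board':0}
E
cat > a.py <<'E'
from h import *
for c in ['top','scene']:
    im=snap(c,c+'0.png'); 
    cv2.imwrite('pics/'+c+'0.png',cv2.resize(cv2.cvtColor(im,cv2.COLOR_RGB2BGR),(800,600),interpolation=cv2.INTER_CUBIC))
    for n in Z:
        for r in tip_of(c,n)[:4]:
            print(c,n,np.round(r['at']),round(r['confidence'],2),np.round(at_z(c,r['at'],Z[n]),3)[:2])
print(read_tcp_rot(),read_time_s())
E
python3 a.py
```

```text
pics
top coin_center [286. 239.] 0.61 [0.452 0.004]
top striker_center [241. 184.] 0.67 [0.604 0.125]
top striker_center [223. 156.] 0.56 [0.684 0.172]
top tube_mid [435. 229.] 0.7 [ 0.466 -0.39 ]
top tube_mid [329. 236.] 0.63 [ 0.455 -0.109]
top tube_mid [336. 270.] 0.55 [ 0.365 -0.125]
top scoop_grip [433. 230.] 0.66 [ 0.464 -0.39 ]
top weight_mid [286. 185.] 0.8 [0.594 0.002]
top coin_pad [331. 183.] 0.73 [ 0.602 -0.121]
top striker_pad [193. 247.] 0.62 [0.436 0.255]
top striker_pad [332. 236.] 0.18 [ 0.455 -0.119]
top socket [332. 236.] 0.55 [ 0.456 -0.121]
top socket [137. 205.] 0.33 [0.553 0.41 ]
top scoop_board [136. 206.] 0.75 [0.55  0.413]
scene coin_center [297. 207.] 0.54 [0.457 0.01 ]
scene striker_center [346. 308.] 0.85 [0.679 0.186]
scene striker_center [327. 270.] 0.68 [0.606 0.127]
scene tube_mid [250. 183.] 0.91 [ 0.446 -0.12 ]
scene tube_mid [259. 161.] 0.53 [ 0.364 -0.129]
scene scoop_grip [156. 168.] 0.59 [ 0.463 -0.384]
scene scoop_grip [298. 208.] 0.4 [0.467 0.015]
scene weight_mid [277. 243.] 0.89 [0.589 0.003]
scene weight_mid [341. 215.] 0.64 [0.461 0.12 ]
scene coin_pad [226. 236.] 0.56 [ 0.594 -0.123]
scene striker_pad [394. 230.] 0.81 [0.443 0.25 ]
scene socket [341. 215.] 0.79 [0.441 0.119]
scene scoop_board [461. 291.] 0.96 [0.556 0.41 ]
[9.78669760e-01 2.05439772e-01 4.76722218e-06 4.03931312e-06] 1.0
```

View pics/top0.png

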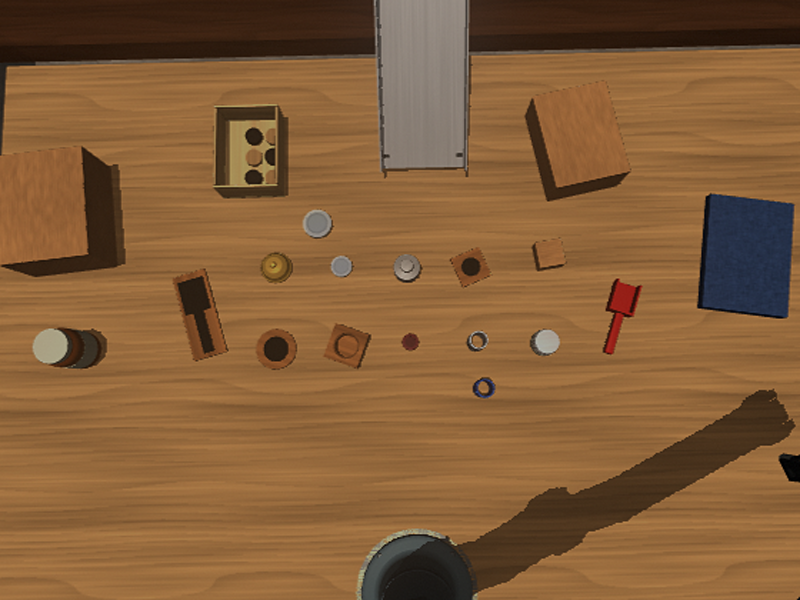

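View pics/scene0.png

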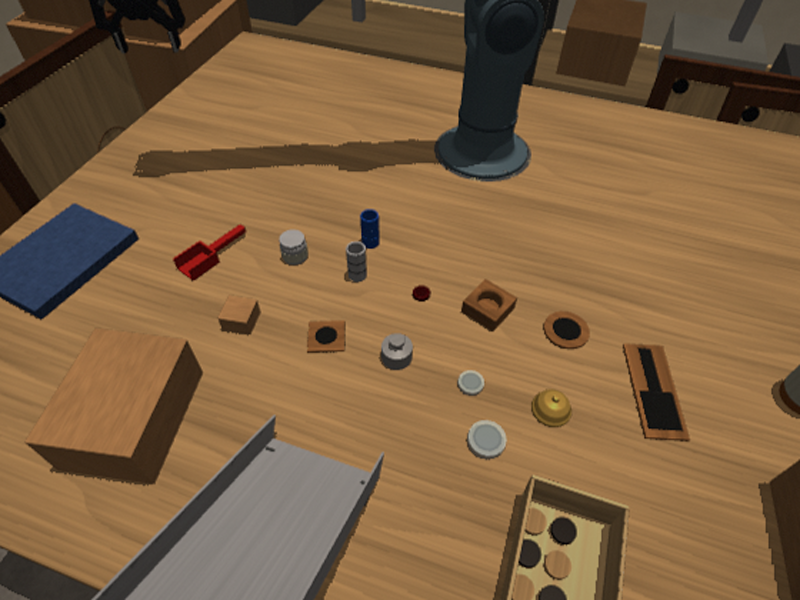

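Top view (800×600 scale): the coin is at (410,341), the scoop at (622,310) and the socket at (347,345). The round tile is at (276,348), the square tile at (470,267) and the board at (200,313).
- Tube candidates: grey (478,340) and blue (484,387). I take the grey one.
- Striker candidates: (341,266) and (317,223). I take the smaller, (341,266).
- The knobbed steel weight is at (406,267). The brass bell and the grey jar at (545,342) are extras.

Next I'll enlarge the candidates and get the yaws.

```bash
cat > b.py <<'E'
from h import *
t=cv2.imread('pics/top0.png'); s=cv2.imread('pics/scene0.png')
r=lambda im,x0,y0,x1,y1:cv2.resize(im[y0:y1,x0:x1],(400,400),interpolation=cv2.INTER_CUBIC)
cv2.imwrite('pics/cand.png',np.hstack([r(t,290,200,370,280),r(s,320,200,400,280)]))
im=cv2.cvtColor(snap('top'),cv2.COLOR_RGB2BGR); hsv=cv2.cvtColor(im,cv2.COLOR_BGR2HSV).astype(int)
# scoop: red mask ; board silhouette: dark in ROI
red=((hsv[...,1]>180)&((hsv[...,0]<6)|(hsv[...,0]>174))&(hsv[...,2]>90)); red[:,:400]=0
dk=hsv[...,2]<60; m=np.zeros_like(dk); m[180:260,115:165]=1; dk&=m
for nm,k,z in (('scoop',red,.01),('board',dk,.006)):
    v,u=np.nonzero(k); P=np.array([at_z('top',(a,b),z)[:2] for a,b in zip(u,v)])
    c=P.mean(0); w,V=np.linalg.eigh(np.cov(P.T)); d=V[:,1]; q=(P-c)@d
    if (q**3).mean()>0: d=-d
    q=(P-c)@d
    print(nm,len(u),c.round(3),'yaw bowlward',round(np.arctan2(d[1],d[0]),3),'ext',q.min().round(3),q.max().round(3), 'front pt',(c+d*q.max()).round(3))
E
python3 b.py
```

```text
scoop 459 [ 0.502 -0.396] yaw bowlward -0.327 ext -0.085 0.056 front pt [ 0.555 -0.414]
board 611 [0.526 0.405] yaw bowlward 0.276 ext -0.088 0.055 front pt [0.579 0.42 ]
```

View pics/cand.png

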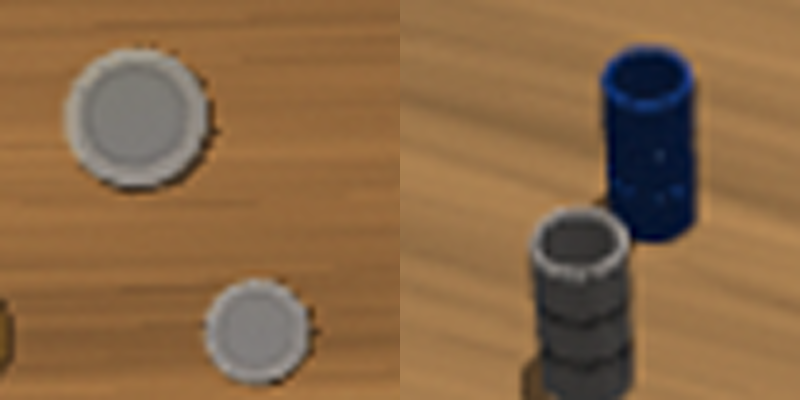

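The crop shows the small striker at top-view (341,266), and the grey tube with two scribed rings next to the blue decoy. I'm moving over the coin for a close look.

```bash
cat > c.py <<'E'
from h import *
az=0
move_ptp([.455,.005,.20],down(np.pi/2)); print(read_time_s(),read_qpos()[[0,6]] if hasattr(read_qpos(),'shape') else read_qpos())
P=camera_params('wrist'); im=snap('wrist','w1.png'); 
o,d=ray('wrist',P['K'][:2] and [np.array(P['K'])[0,2],np.array(P['K'])[1,2]],P); print('cam',o.round(3),d.round(3))
for n in Z:
    for r in tip_of('wrist',n)[:3]:
        print(n,np.round(r['at']),round(r['confidence'],2),np.round(at_z('wrist',r['at'],Z[n],P),4)[:2])
E
python3 c.py
```

```text
3.3083 [ 0.49458936 -0.16599709]Traceback (most recent call last):
  File "c.py", line 5, in <module>
    o,d=ray('wrist',P['K'][:2] and [np.array(P['K'])[0,2],np.array(P['K'])[1,2]],P); print('cam',o.round(3),d.round(3))
                    ^^^^^^^^^^^^^^^^^^^^^^^^^^^^^^^^^^^^^^^^^^^^^^^^^^^^^^^^^^^^
ValueError: The truth value of an array with more than one element is ambiguous. Use a.any() or a.all()
```

View pics/w1.png

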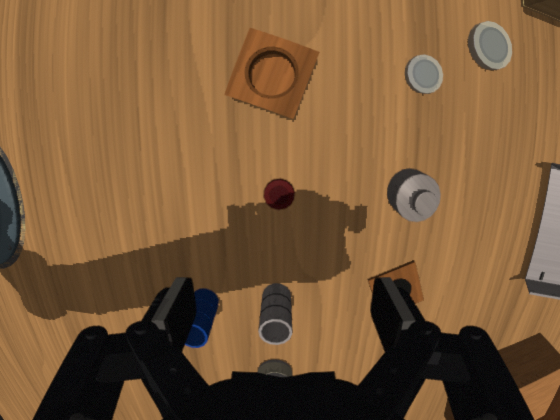

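The wrist view shows the coin at (279,194), the socket at (272,72), the small striker at (425,74), the large one at (491,45), the tube at (276,315), and the square tile at (398,285), partly hidden. Next I'll measure in it.

```bash
cat >> h.py <<'E'
def see(names,cam='wrist',near=None,tol=.03):
    P=camera_params(cam); snap(cam); out={}
    for n in names:
        for r in tip_of(cam,n)[:3]:
            p=at_z(cam,r['at'],Z[n],P)[:2]
            print(n,np.round(r['at']),round(r['confidence'],2),p.round(4))
            if near is None or np.hypot(*(p-near[n]))<tol: out.setdefault(n,p)
    return out
def blob(mask,z,near,P,cam='wrist',R=.03,show=True):
    """centroid (via min enclosing contour) of mask pixels whose world pos lies within R of near"""
    u0=proj(cam,[*near,z],P); m=np.zeros(mask.shape,np.uint8)
    a=[proj(cam,[near[0]+R*np.cos(t),near[1]+R*np.sin(t),z],P) for t in np.linspace(0,6.28,30)]
    cv2.fillPoly(m,[np.round(a).astype(np.int32)],1); m=m*mask.astype(np.uint8)
    c=max(cv2.findContours(m,cv2.RETR_EXTERNAL,cv2.CHAIN_APPROX_NONE)[0],key=cv2.contourArea)
    W=np.array([at_z(cam,p[0],z,P)[:2] for p in c],np.float32)*1000
    (x,y),r=cv2.minEnclosingCircle(W); e=cv2.fitEllipse(W)
    print('circle',round(x/1e3,4),round(y/1e3,4),'r mm',round(r,1),'ellipse',np.round(e[0],1),np.round(e[1],1))
    return np.array(e[0])/1e3
E
cat > c.py <<'E'
from h import *
P=camera_params('wrist'); K=np.array(P['K']); print('cam',ray('wrist',K[:2,2],P)); 
im=cv2.cvtColor(snap('wrist'),cv2.COLOR_RGB2HSV).astype(int)
H,S,V=im[...,0],im[...,1],im[...,2]
for px in [(279,194),(425,74),(400,290),(272,72),(300,150)]: print(px,im[px[1],px[0]])
blob(((H<8)|(H>170))&(S>150)&(V<150),.008,at_z('wrist',(279,194),.008,P)[:2],P)
blob((S<90),.010,at_z('wrist',(425,74),.010,P)[:2],P)
see(list(Z))
E
python3 c.py
```

```text
cam (array([0.45539476, 0.0872686 , 0.32377594]), array([-0.00116999, -0.32303858, -0.94638507]))
(279, 194) [  0 177  62]
(425, 74) [ 40  12 130]
(400, 290) [20 85  9]
(272, 72) [ 13 171 142]
(300, 150) [ 15 141 164]
circle 0.451 0.0027 r mm 15.4 ellipse [450.8   2.7] [29.4 29.8]
circle 0.5963 0.1308 r mm 21.7 ellipse [596.7 130.2] [39.6 42.2]
coin_center [279. 192.] 0.82 [0.4506 0.0043]
striker_center [423.  74.] 0.77 [0.5973 0.131 ]
tube_mid [195. 319.] 0.98 [ 0.3557 -0.1333]
tube_mid [276. 310.] 0.83 [ 0.4473 -0.1171]
weight_mid [414. 196.] 0.72 [0.5871 0.0069]
coin_pad [396. 291.] 0.62 [ 0.5929 -0.1201]
```

```bash
cat >> h.py <<'E'
def feel_down(x,y,yaw,z0,zmin,step=.001,f=3.):
    f0=read_ft_force()[2]
    z=z0
    while z>zmin:
        z-=step; movel([x,y,z],down(yaw),.02)
        if abs(read_ft_force()[2]-f0)>f: break
    print('touch z',round(z,4),'df',round(float(read_ft_force()[2]-f0),2)); return z
E
cat > d.py <<'E'
from h import *
Y=np.pi/2; x,y=.451,.003
move_gripper(.048,40); movel([x,y,.03],down(Y),.2)
z=feel_down(x,y,Y,.022,.012)
movel([x,y,z+.003],down(Y),.05)
move_gripper(.02,40); print('gap',read_finger_gap(),read_grasp_force(),read_ft_force(),read_time_s())
movel([x,y,.08],down(Y),.2)
x,y=.594,-.121
move_ptp([x,y,.2],down(Y)); print(read_finger_gap(),read_eef_pos(),read_time_s())
snap('wrist','w2.png'); see(['coin_pad','coin_center'])
E
python3 d.py
```

```text
touch z 0.016 df 5.41
gap 0.02969447865701311 39.23742055892944 [-1.35654399 -1.79253337  4.66345838] 7.7667
0.029833689769894766 [ 0.59206675 -0.11924211  0.19769594] 9.125
coin_pad [285. 190.] 0.73 [ 0.5921 -0.1165]
coin_center [282. 287.] 0.98 [ 0.5903 -0.2274]
```

View pics/w2.png

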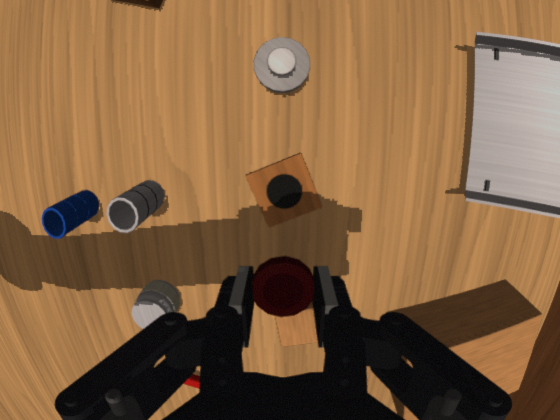

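The coin is held at (282,287). The square tile's dark disc is at (284,191). I'll measure both and then place the coin.

```bash
cat > e.py <<'E'
from h import *
pause(.2); e=read_eef_pos(); print(e,read_time_s())
P=camera_params('wrist'); im=cv2.cvtColor(snap('wrist'),cv2.COLOR_RGB2HSV).astype(int); H,S,V=im[...,0],im[...,1],im[...,2]
pad=blob((V<45),.006,at_z('wrist',(284,191),.006,P)[:2],P,R=.026)
zc=e[2]-.011
coin=blob(((H<8)|(H>170))&(S>150)&(V>25),zc,at_z('wrist',(282,287),zc,P)[:2],P,R=.022)
print('coin-tcp',coin-e[:2],'pad',pad)
E
python3 e.py
```

```text
[ 0.59361411 -0.12041137  0.19975018] 9.525
circle 0.5918 -0.117 r mm 17.4 ellipse [ 592.  -116.9] [33.1 34.1]
circle 0.5932 -0.1201 r mm 15.8 ellipse [ 593.3 -120.5] [30.  30.2]
coin-tcp [-0.00031199 -0.0001024 ] pad [ 0.59195288 -0.1169236 ]
```

```bash
cat > f.py <<'E'
from h import *
Y=np.pi/2; x,y=.5923,-.1168
movel([x,y,.04],down(Y),.2); movel([x,y,.0253],down(Y),.04); pause(.15); print(read_eef_pos(),read_ft_force())
move_gripper(.05); movel([x,y,.06],down(Y),.15); movel([x,y,.2],down(Y),.3); pause(.15)
P=camera_params('wrist'); im=cv2.cvtColor(snap('wrist','w3.png'),cv2.COLOR_RGB2HSV).astype(int); H,S,V=im[...,0],im[...,1],im[...,2]
blob(((H<8)|(H>170))&(S>150)&(V>25),.014,[.592,-.117],P,R=.022)
blob((V<45)|((H<8)|(H>170))&(S>150)&(V>25),.010,[.592,-.117],P,R=.026)
move_gripper(.058)
x,y=.597,.131
move_ptp([x,y,.2],down(Y)); pause(.2); print(read_eef_pos(),read_time_s())
P=camera_params('wrist'); im=cv2.cvtColor(snap('wrist','w4.png'),cv2.COLOR_RGB2HSV).astype(int); H,S,V=im[...,0],im[...,1],im[...,2]
blob((S<90),.010,[x,y],P)
see(['striker_center'])
E
python3 f.py
python3 -c "
import cv2,numpy as np
a=cv2.imread('pics/w3.png');b=cv2.imread('pics/w4.png')
c=cv2.resize(a[140:240,230:330],(400,400),interpolation=2);cv2.imwrite('pics/m.png',np.hstack([c,cv2.resize(b,(400,300))if 0 else cv2.copyMakeBorder(cv2.resize(b,(400,300)),0,100,0,0,0)]))"
```

```text
[ 0.5924226  -0.11693582  0.02533162] [-0.85243948  0.39811873  0.83668815]
circle 0.5917 -0.1168 r mm 16.0 ellipse [ 591.7 -116.9] [30.6 31.1]
circle 0.5917 -0.1163 r mm 17.6 ellipse [ 592.  -116.3] [33.3 34.5]
[0.59768831 0.1278971  0.19970373] 14.15
circle 0.5981 0.131 r mm 21.0 ellipse [598.4 130.9] [39.9 41.2]
striker_center [369. 148.] 0.86 [0.6834 0.1746]
striker_center [284. 191.] 0.72 [0.5988 0.1304]
```

View pics/m.png

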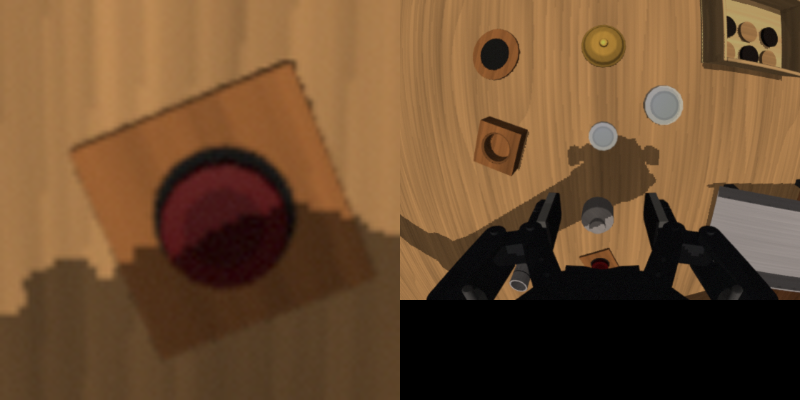

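The left crop shows the coin centred on its disc: the offset matches the expected parallax. On the right, the small striker is at native (284,191) and the large one at (369,148). I'm taking the small one.

```bash
cat > g.py <<'E'
from h import *
Y=np.pi/2; x,y=.5982,.1309
movel([x,y,.03],down(Y),.25)
z=feel_down(x,y,Y,.020,.011)
movel([x,y,z+.0035],down(Y),.05)
move_gripper(.03,40); zg=read_eef_pos()[2]; print('gap',read_finger_gap(),'zg',zg,read_ft_force(),read_time_s())
movel([x,y,.08],down(Y),.25)
x,y=.440,.253
move_ptp([x,y,.2],down(Y)); pause(.3); e=read_eef_pos(); print(read_finger_gap(),e,read_time_s())
P=camera_params('wrist'); im=cv2.cvtColor(snap('wrist','w5.png'),cv2.COLOR_RGB2HSV).astype(int); H,S,V=im[...,0],im[...,1],im[...,2]
r=see(['striker_pad'],near={'striker_pad':np.array([x,y])})
blob((V<45),.006,r.get('striker_pad',np.array([x,y])),P,R=.034)
zc=e[2]-zg+.010
try: blob((S<75)&(V>70),zc,e[:2],P,R=.027)
except Exception as ex: print(ex)
E
python3 g.py
```

```text
touch z 0.014 df 5.14
gap 0.039272605894317615 zg 0.017944056182020794 [ 1.08777931 -0.30937902  2.34766454] 17.6333
0.038906668338617736 [0.44065835 0.25205264 0.19929956] 19.2583
striker_pad [288. 188.] 0.66 [0.4447 0.2565]
circle 0.4437 0.255 r mm 23.2 ellipse [443.7 255. ] [44.6 45.4]
circle 0.4402 0.2536 r mm 21.9 ellipse [440.2 253.4] [39.2 43.5]
```

View pics/w5.png

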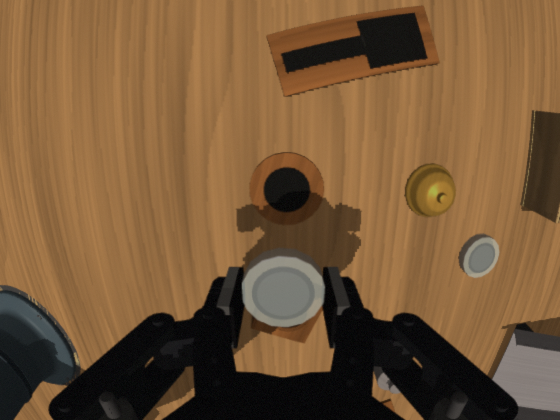

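The striker is held at (283,290) and the round tile's dark disc is at (287,189). Placing it now, then on to the scoop.

```bash
cat > i.py <<'E'
from h import *
Y=np.pi/2; x,y=.4437,.2551
movel([x,y,.04],down(Y),.25); movel([x,y,.0245],down(Y),.04); pause(.15); print(read_eef_pos(),read_ft_force())
move_gripper(.058); movel([x,y,.06],down(Y),.15); movel([x,y,.2],down(Y),.3); pause(.15)
P=camera_params('wrist'); im=cv2.cvtColor(snap('wrist','w6.png'),cv2.COLOR_RGB2HSV).astype(int); H,S,V=im[...,0],im[...,1],im[...,2]
blob((S<75)&(V>70),.016,[x,y],P,R=.03)
# scoop view: fingers close across the handle -> tool x along scoop x (yaw=-0.327)
ys=-.327; s=np.array([.464,-.387])
move_ptp([*s,.2],down(ys)); pause(.25); print(read_eef_pos(),read_qpos(),read_time_s())
P=camera_params('wrist'); im=cv2.cvtColor(snap('wrist','w7.png'),cv2.COLOR_RGB2HSV).astype(int); H,S,V=im[...,0],im[...,1],im[...,2]
see(['scoop_grip'])
red=((H<8)|(H>170))&(S>180)&(V>60)
v,u=np.nonzero(red); Q=np.array([at_z('wrist',(a,b),.015,P)[:2] for a,b in zip(u,v)])
for _ in range(2):
    d=np.array([np.cos(ys),np.sin(ys)]); n=np.array([-d[1],d[0]])
    l=(Q-s)@d; w=(Q-s)@n; print('extent',l.min(),l.max(),w.min(),w.max())
    k=(l<l.min()+.07)&(l>l.min()+.008); b=np.polyfit(l[k],w[k],1); print('handle fit',b); ys+=np.arctan(b[0]); s=s+n*b[1]
print('yaw',ys,'line pt',s)
E
python3 i.py
python3 -c "
import cv2,numpy as np
a=cv2.imread('pics/w6.png');b=cv2.imread('pics/w7.png')
c=cv2.resize(a[140:240,240:340],(400,400),interpolation=2);cv2.imwrite('pics/m2.png',np.hstack([c,cv2.copyMakeBorder(cv2.resize(b,(400,300)),0,100,0,0,0)]))"
```

```text
[0.44371507 0.25517904 0.02457845] [-0.49115915 -0.58175962 -0.96856383]
circle 0.443 0.2551 r mm 20.8 ellipse [443.2 255.1] [39.8 40.5]
[ 0.4644997  -0.38628731  0.20003631] [ 0.90721862  0.37018032 -0.34343737  1.74440801  0.14059123  1.05110422
 -1.38110242] 24.9583
scoop_grip [281. 190.] 0.63 [ 0.4693 -0.3859]
extent -0.04984575884140466 0.0907772126466165 -0.018785517256053413 0.3096213558074601
handle fit [0.10527901 0.00777933]
extent -0.050377291408499614 0.09241177020565626 -0.0355791373690507 0.29698101314949
handle fit [-0.11926001 -0.00243118]
yaw -0.34080676082793177 line pt [ 0.46596319 -0.38200435]
```

View pics/m2.png

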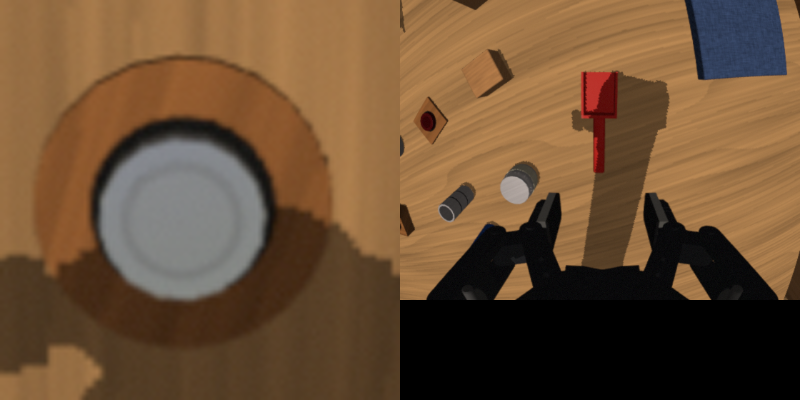

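The striker sits centred on its disc. The scoop lies at native (420,90)–(420,170), with the tool along its axis. I'll refit it without the coin and grasp it.

```bash
cat >> h.py <<'E'
def fit_axis(mask,z,s,yaw,P,a0,a1,R=.13):
    """handle axis: mask rows at height z; handle spans [a0,a1] from its back end"""
    v,u=np.nonzero(mask); Q=np.array([at_z('wrist',(a,b),z,P)[:2] for a,b in zip(u,v)])
    d=np.array([np.cos(yaw),np.sin(yaw)]); n=np.array([-d[1],d[0]])
    l=(Q-s)@d; w=(Q-s)@n; k=(abs(w)<.035)&(abs(l)<R); l,w=l[k],w[k]
    lo,hi=np.percentile(l,[.3,99.7]); 
    bins=np.arange(lo+a0,lo+a1,.004); c=[(w[(l>=b)&(l<b+.004)].min()+w[(l>=b)&(l<b+.004)].max())/2 for b in bins]
    b=np.polyfit(bins+.002,c,1); yaw2=yaw+np.arctan(b[0]); print('lo hi',lo.round(4),hi.round(4),'slope',b.round(4),'width',[round((w[(l>=q)&(l<q+.004)].ptp() if hasattr(w,'ptp') else np.ptp(w[(l>=q)&(l<q+.004)])),4) for q in bins[::4]])
    p=s+n*b[1]; d2=np.array([np.cos(yaw2),np.sin(yaw2)])
    return yaw2,p+d2*lo,p+d2*hi
E
cat > j.py <<'E'
from h import *
P=camera_params('wrist'); im=cv2.cvtColor(snap('wrist'),cv2.COLOR_RGB2HSV).astype(int); H,S,V=im[...,0],im[...,1],im[...,2]
red=((H<8)|(H>170))&(S>180)&(V>60)
yw,back,front=fit_axis(red,.022,np.array([.469,-.386]),-.327,P,.010,.066)
d=np.array([np.cos(yw),np.sin(yw)]); g=back+d*.055
print(yw,back,front,'grip',g)
E
python3 j.py
```

```text
lo hi -0.0503 0.0859 slope [-0.0053  0.0029] width [np.float64(0.015), np.float64(0.0147), np.float64(0.0145), np.float64(0.0143)]
-0.33225463960643875 [ 0.42234594 -0.36688488] [ 0.55113082 -0.41132158] grip [ 0.47433795 -0.38482451]
```

```bash
cat > k.py <<'E'
from h import *
yw=-.3322; x,y=.4725,-.3842
move_gripper(.045,70); movel([x,y,.06],down(yw),.25); movel([x,y,.021],down(yw),.08)
move_gripper(.005,70); print('gap',read_finger_gap(),read_eef_pos(),read_ft_force(),read_time_s())
movel([x,y,.1],down(yw),.15); pause(.1); print(read_finger_gap(),read_ft_force())
yb=.276; b=np.array([.551,.412])-.055*np.array([np.cos(yb),np.sin(yb)])
q=inverse_kinematics([*b,.2],down(yb)); print('ik',q)
move_ptp([*b,.2],down(yb)); pause(.3); e=read_eef_pos(); print(e,read_finger_gap(),read_time_s())
P=camera_params('wrist'); snap('wrist','w8.png')
E
python3 k.py
```

```text
gap 0.014287223366562133 [ 0.47292601 -0.38450484  0.02170307] [-0.38031401  1.21937522  2.34786069] 27.1583
0.014194761324024226 [-0.69603971  0.39213428  0.12710546]
ik [-0.04352907  0.5898298  -0.93957616  1.64101003  0.50831625  1.17479159
 -2.3993805 ]
[0.4983113  0.39671548 0.19994882] 0.014554007427920347 31.0083
```

View pics/w8.png

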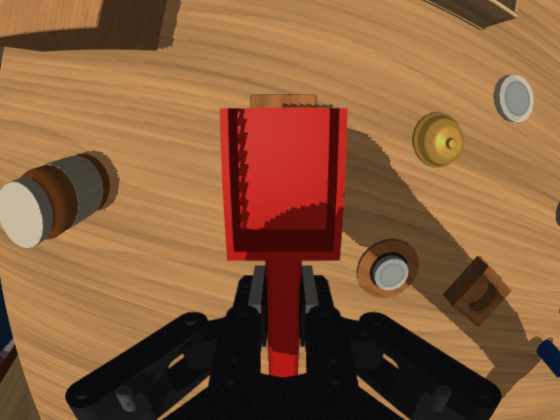

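The scoop is held level, with the bowl spanning rows 108–260 and hiding the board. I'll measure the scoop in the hand, then step sideways to measure the silhouette.

```bash
cat > l.py <<'E'
from h import *
yb=.276; d=np.array([np.cos(yb),np.sin(yb)]); r=np.array([d[1],-d[0]])
e=np.array(read_eef_pos()); P=camera_params('wrist'); K=np.array(P['K'])
for nm,px,dz in [('backtop L',(228,260),.028),('backtop R',(340,260),.028),('fronttop L',(221,109),.028),('fronttop R',(347,109),.028),('handle back',(284,377),.022)]:
    p=at_z('wrist',px,e[2]-.0212+dz,P)[:2]-e[:2]; print(nm,'along',(p@d).round(4),'right',(p@r).round(4))
b=e[:2]+.11*r
movel([*b,.2],None,.3); pause(.3); e=read_eef_pos(); print(e,read_tcp_rot(),read_time_s())
P=camera_params('wrist'); im=cv2.cvtColor(snap('wrist','w9.png'),cv2.COLOR_RGB2HSV).astype(int); V=im[...,2]
print(see(['scoop_board']))
dk=V<45; m=np.zeros_like(dk); 
s=np.array([.498,.3967]); poly=[proj('wrist',[*(s+a*d+c*r),.006],P) for a,c in [(-.05,-.028),(.1,-.028),(.1,.028),(-.05,.028)]]
mm=np.zeros(dk.shape,np.uint8); cv2.fillPoly(mm,[np.round(poly).astype(np.int32)],1)
yw,back,front=fit_axis(dk&(mm>0),.006,s,yb,P,.010,.066); print(yw,back,front,np.hypot(*(front-back)))
d2=np.array([np.cos(yw),np.sin(yw)]); print('grip target from back',back+.055*d2,'front',front-.085*d2)
E
python3 l.py
```

```text
backtop L along 0.0243 right -0.0225
backtop R along 0.0244 right 0.0229
fronttop L along 0.0836 right -0.0224
fronttop R along 0.0836 right 0.0226
handle back along -0.0498 right 0.0004
[0.52727319 0.29276945 0.20026507] [ 9.90280922e-01  1.39080885e-01  6.47437900e-05 -4.46650052e-04] 31.875
scoop_board [178. 143.] 0.62 [0.5469 0.4111]
{'scoop_board': array([0.54688666, 0.4111358 ])}
lo hi -0.0495 0.083 slope [-0.004   0.0004] width [np.float64(0.0173), np.float64(0.0173), np.float64(0.0171), np.float64(0.018)]
0.2720360486991047 [0.45023272 0.38381717] [0.57785001 0.41941619] 0.13248948586272347
grip target from back [0.50321014 0.39859529] front [0.49597582 0.39657727]
```

View pics/w9.png

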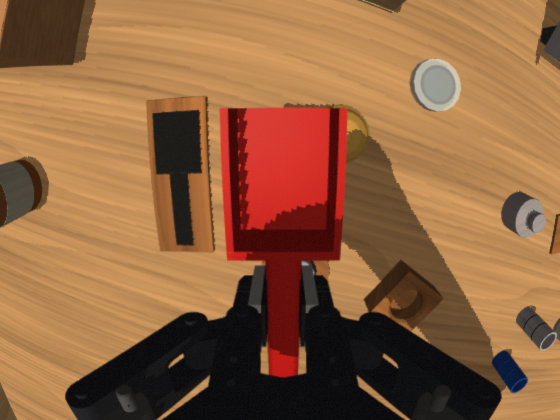

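The board is clear at (180,175). My mask cut off the handle's end, so I'll redo it, taking the bowl/handle step as well.

```bash
cat > m.py <<'E'
from h import *
yb=.274; d=np.array([np.cos(yb),np.sin(yb)]); r=np.array([d[1],-d[0]])
P=camera_params('wrist'); im=cv2.cvtColor(snap('wrist'),cv2.COLOR_RGB2HSV).astype(int); dk=im[...,2]<55
s=np.array([.498,.3967]); poly=[proj('wrist',[*(s+a*d+c*r),.006],P) for a,c in [(-.075,-.029),(.1,-.029),(.1,.029),(-.075,.029)]]
mm=np.zeros(dk.shape,np.uint8); cv2.fillPoly(mm,[np.round(poly).astype(np.int32)],1); dk&=mm>0
yw,back,front=fit_axis(dk,.006,s,yb,P,.010,.066); print(yw,back,front,np.hypot(*(front-back)))
v,u=np.nonzero(dk); Q=np.array([at_z('wrist',q,.006,P)[:2] for q in zip(u,v)]); d=np.array([np.cos(yw),np.sin(yw)]); n=np.array([-d[1],d[0]])
l=(Q-back)@d; w=(Q-back)@n
for a in np.arange(0,.144,.004):
    k=(l>=a)&(l<a+.004); 
    if k.sum() and (a>.07 and a<.1 or a<.008 or a>.125): print(a.round(3),k.sum(),w[k].min().round(4),w[k].max().round(4))
k=(l>.09)&(l<.13); print('bowl mid w',(w[k].min()+w[k].max())/2)
for t,o in ((back,.055),(front,-.085)): print((t+o*d).round(4))
E
python3 m.py
```

```text
lo hi -0.0584 0.0833 slope [0.0023 0.0006] width [np.float64(0.0177), np.float64(0.0174), np.float64(0.0181), np.float64(0.0171)]
0.27633189838928546 [0.44162866 0.38132281] [0.57802201 0.4200022 ] 0.141771791177452
0.0 50 -0.0088 0.0092
0.004 48 -0.0091 0.0087
0.072 56 -0.0086 0.0092
0.076 88 -0.0239 0.0237
0.08 161 -0.024 0.0236
0.084 168 -0.0233 0.0244
0.088 173 -0.0244 0.024
0.092 172 -0.0237 0.0237
0.096 172 -0.0239 0.0244
0.128 174 -0.0242 0.0234
0.132 178 -0.0233 0.0243
0.136 182 -0.0245 0.0241
0.14 90 -0.0235 0.0239
bowl mid w 0.0001428224365162302
[0.4945 0.3963]
[0.4962 0.3968]
```

```bash
cat > n.py <<'E'
from h import *
Y=.2763; x,y=.4963,.3969
movel([x,y,.15],down(Y),.3); movel([x,y,.04],down(Y),.2); f0=read_ft_force()[2]
z=.030
while z>.0262:
    z-=.0007; movel([x,y,z],down(Y),.02); f=read_ft_force()[2]-f0
    if abs(f)>2: break
print('z',z,f,read_eef_pos())
move_gripper(.04); movel([x,y,.07],down(Y),.15); 
r=np.array([np.sin(Y),-np.cos(Y)])
movel([x,y,.2],down(Y),.3); pause(.15)
P=camera_params('wrist'); im=cv2.cvtColor(snap('wrist','w10.png'),cv2.COLOR_RGB2HSV).astype(int); H,S,V=im[...,0],im[...,1],im[...,2]
red=((H<8)|(H>170))&(S>180)&(V>60)
s=np.array([.4954,.3966]); yw,back,front=fit_axis(red,.028,s,Y,P,.010,.066); d=np.array([np.cos(yw),np.sin(yw)])
print(yw,back,front,(back+.055*d).round(4),(front-.085*d).round(4),read_time_s())
# tube view
t=np.array([.449,-.117]); move_gripper(.06)
move_ptp([*t,.22],down(np.pi/2)); pause(.25); print(read_eef_pos(),read_time_s())
snap('wrist','w11.png'); see(['tube_mid'])
E
python3 n.py
python3 -c "
import cv2,numpy as np
a=cv2.imread('pics/w10.png');b=cv2.imread('pics/w11.png')
c=cv2.resize(a[80:260,190:370],(400,400),interpolation=2);cv2.imwrite('pics/m3.png',np.hstack([c,cv2.copyMakeBorder(cv2.resize(b,(400,300)),0,100,0,0,0)]))"
```

```text
z 0.027200000000000002 3.829716037069845 [0.49636135 0.39696982 0.02775759]
lo hi -0.0518 0.0847 slope [-0.0068  0.0005] width [np.float64(0.0156), np.float64(0.0154), np.float64(0.0151), np.float64(0.014)]
0.2694916388033365 [0.44533772 0.38324445] [0.57692761 0.41959102] [0.4984 0.3979] [0.495 0.397] 36.35
[ 0.44928284 -0.11644407  0.22009717] 38.9167
tube_mid [194. 209.] 0.81 [ 0.3584 -0.1309]
tube_mid [282. 198.] 0.75 [ 0.4475 -0.1197]
tube_mid [409. 189.] 0.58 [ 0.5789 -0.1087]
```

View pics/m3.png

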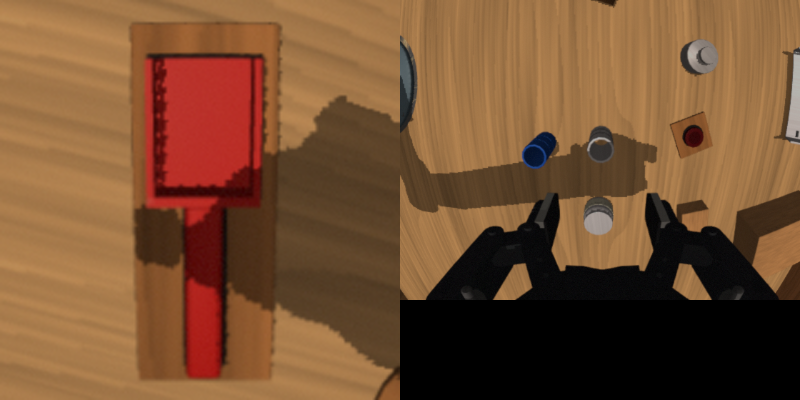

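The scoop lies on its silhouette, bowl on bowl and handle on handle. The grey tube is at native (281,202), the blue one at (193,210). I'm grasping the grey one.

```bash
cat > o.py <<'E'
from h import *
Y=np.pi/2; x,y=.4478,-.1190
move_gripper(.050,50); movel([x,y,.10],down(Y),.25); movel([x,y,.050],down(Y),.1); pause(.1)
move_gripper(.02,50); print('gap',read_finger_gap(),read_eef_pos(),read_ft_force())
movel([x,y,.16],down(Y),.2); 
x,y=.443,.119
move_ptp([x,y,.2],down(Y)); pause(.3); e=read_eef_pos(); print(e,read_finger_gap(),read_time_s())
P=camera_params('wrist'); snap('wrist','w12.png'); see(['socket'])
E
python3 o.py
```

```text
gap 0.033830900092511045 [ 0.44849561 -0.11916231  0.05083211] [-1.82354517  0.55407798  5.85518213]
[0.44327016 0.11759493 0.19967911] 0.03353779706427901 42.9583
socket [282. 186.] 0.57 [0.442 0.124]
```

View pics/w12.png

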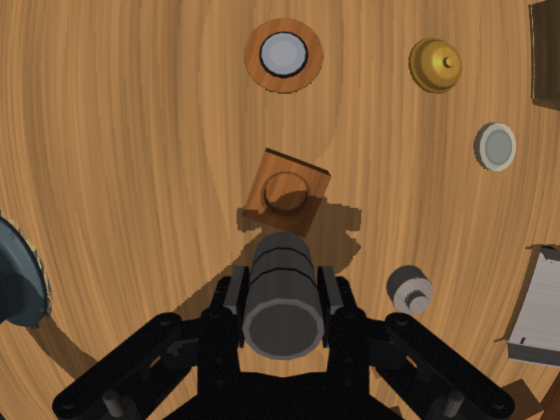

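The tube is held with its top rim at about (284,318), and the bore is at about (286,193). I'll fit both circles by edge strength and check them in one overlay.

```bash
cat > p.py <<'E'
from h import *
from scipy.optimize import minimize
e=np.array(read_eef_pos()); P=camera_params('wrist'); im=snap('wrist')
g=cv2.GaussianBlur(cv2.cvtColor(im,cv2.COLOR_RGB2GRAY),(0,0),1.2).astype(np.float32)
G=np.hypot(cv2.Sobel(g,cv2.CV_32F,1,0),cv2.Sobel(g,cv2.CV_32F,0,1)); G=np.minimum(G,60)
T=np.linspace(0,2*np.pi,90)
def pts(x,y,r,z): return np.array([proj('wrist',[x+r*np.cos(t),y+r*np.sin(t),z],P) for t in T])
def score(x,y,r,z):
    p=pts(x,y,r,z).astype(np.float32); return cv2.remap(G,p[:,:1],p[:,1:],1).mean()
def fit(x0,y0,rs,z,h):
    best=max((score(x0+a,y0+b,r,z),x0+a,y0+b,r) for a in np.arange(-h,h+1e-9,.001) for b in np.arange(-h,h+1e-9,.001) for r in rs)
    return best
o=cv2.cvtColor(im,cv2.COLOR_RGB2BGR); o=cv2.resize(o,None,fx=3,fy=3,interpolation=2)
s0=at_z('wrist',(286,193),.030,P)
res={'bore':(*s0[:2],[.021,.022],.030,.008),'top':(e[0],e[1],[.017],e[2]+.0195,.006),'bot':(e[0],e[1],[.017],e[2]-.0505,.006)}
for n,a in res.items():
    b=fit(*a); print(n,np.round(b,4),'rel tcp',(np.array(b[1:3])-e[:2]).round(4))
    for p in pts(b[1],b[2],b[3],a[3])[::3]: cv2.circle(o,tuple(np.round(p*3+1).astype(int)),1,(0,255,0),-1)
cv2.imwrite('pics/m4.png',o[420:1020+60,540:1140][:600])
E
python3 p.py
```

```text
bore [3.8838e+01 4.4460e-01 1.2360e-01 2.2000e-02] rel tcp [0.0015 0.0051]
top [5.13585e+01 4.43100e-01 1.17500e-01 1.70000e-02] rel tcp [ 0.    -0.001]
bot [2.52361e+01 4.40100e-01 1.24500e-01 1.70000e-02] rel tcp [-0.003  0.006]
```

View pics/m4.png

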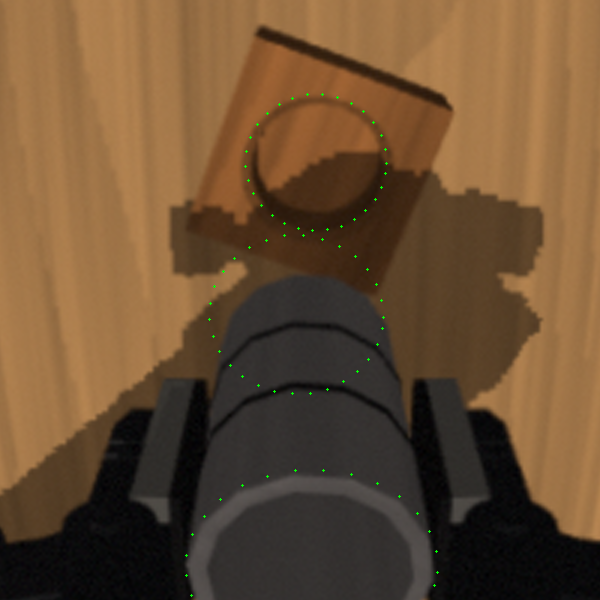

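The bore fit is good: centre (.4446,.1236). The tube's bottom fit locked onto background edges, so I'll compute its offset from the clear rim arcs at native (281.7,231.7) and (285,298.3).

```bash
cat > q.py <<'E'
from h import *
e=np.array(read_eef_pos()); P=camera_params('wrist')
for px,dz in (((281.7,231.7),-.0503),((285,298.3),.0197),((243,318),.0197),((324.5,318),.0197)): print((at_z('wrist',px,e[2]+dz,P)-e).round(4))
E
python3 q.py
```

```text
[-0.001   0.0147 -0.0503]
[0.0006 0.0152 0.0197]
[-0.016   0.0055  0.0197]
[0.0162 0.0055 0.0197]
```

```bash
cat > r.py <<'E'
from h import *
Y=np.pi/2; x,y=.4444,.1256
movel([x,y,.092],down(Y),.2); pause(.1); f0=np.array(read_ft_force()); z=.090
while z>.0555:
    z-=.0015 if z>.06 else .0007
    movel([x,y,z],down(Y),.05); f=np.array(read_ft_force())-f0
    if f[2]>4 or np.hypot(f[0],f[1])>6: break
print('z',z,f.round(2),read_eef_pos(),read_time_s())
E
python3 r.py
```

```text
z 0.056499999999999974 [-1.35 -1.18  4.68] [0.44447022 0.12570006 0.05685481] 50.2
```

The tube has reached the bore's floor at the expected height. I'll release, back off and look.

```bash
cat > s.py <<'E'
from h import *
Y=np.pi/2; x,y=.4444,.1256
move_gripper(.050); movel([x,y,.12],down(Y),.12); movel([x,y,.25],down(Y),.3); 
move_ptp([.40,-.25,.3],down(Y)); pause(.3)
s=snap('scene'); t=snap('top'); print(read_time_s())
f=lambda im,x0,y0,x1,y1:cv2.resize(im[y0:y1,x0:x1],(400,600*1 if 0 else 400),interpolation=cv2.INTER_CUBIC)
o=np.hstack([f(s,200,180,350,330),f(s,310,170,500,330)]); cv2.imwrite('pics/m5.png',cv2.cvtColor(o,cv2.COLOR_RGB2BGR))
for c in ('top','scene'):
  for n in ('coin_center','coin_pad','striker_center','striker_pad','tube_mid','socket','weight_mid'):
    see_r=tip_of(c,n)[:2]; zz=Z[n]+(.006 if n in('coin_center','striker_center','tube_mid') else 0)
    print(c,n,[(np.round(at_z(c,r['at'],zz)[:2],3).tolist(),round(r['confidence'],2)) for r in see_r])
E
python3 s.py
```

```text
53.5917
top coin_center [([0.591, -0.122], 0.42)]
top coin_pad [([0.602, -0.12], 0.75), ([0.442, 0.257], 0.59)]
top striker_center [([0.68, 0.168], 0.66), ([0.44, 0.249], 0.52)]
top striker_pad [([0.444, 0.262], 0.64)]
top tube_mid [([0.362, -0.131], 0.62), ([0.443, 0.128], 0.4)]
top socket [([0.45, 0.119], 0.85)]
top weight_mid [([0.591, -0.002], 0.76)]
scene coin_center [([0.598, -0.115], 0.64)]
scene coin_pad [([0.603, -0.118], 0.55), ([0.427, 0.253], 0.48)]
scene striker_center [([0.44, 0.253], 0.8), ([0.682, 0.178], 0.71)]
scene striker_pad []
scene tube_mid [([0.441, 0.121], 0.9)]
scene socket [([0.438, 0.119], 0.78), ([0.407, 0.128], 0.74)]
scene weight_mid [([0.587, -0.0], 0.66)]
```

View pics/m5.png

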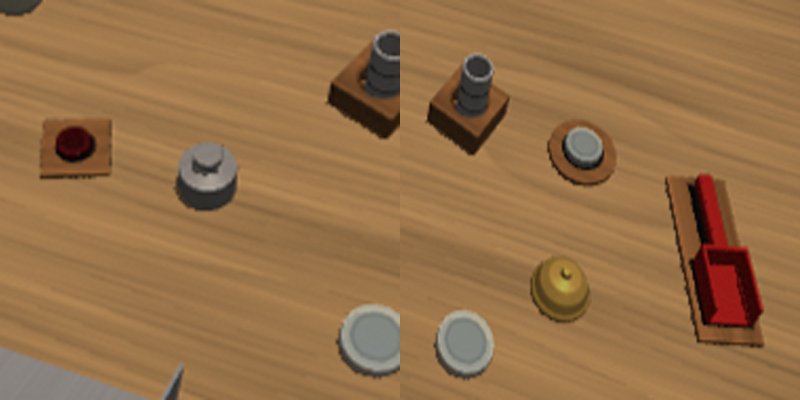

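The scene view shows everything in place: the coin at crop (75,143), the striker at (583,147), the scoop on its board, the tube upright in the block at (476,85), and the weight unmoved. The robot is clear, so I'm handing in.

```bash
python3 -c "
from bench import *
print(sign_off())"
```

```text
the job is handed in; nothing more can be done
None
```

The job is handed in, about 54 s in on the robot's clock: the coin, striker, scoop and tube are in their holders in the order asked, all looking right in the last camera check, and the weight was not touched.

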